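# Stand the tipped canister back up in its row

## Task

Between the two upright canisters, one canister has been left tipped forward on its slanted foot. Push it upright with the fingertips and push it back into the row until its back lies flat against the wooden rail, then move clear. Do not pick it up or let it topple over, and leave everything around it where it stands.

Things in the scene. Friction and masses are not known exactly. Their poses are not given: they have to be found in the camera images.
- canister: The canister to stand up: white box with a flat wooden lid, about 0.5 kg, 100 mm deep (x), 80 wide (y), 125 high (z, up through the lid). Origin: centre of the underside's outline. Front (-x) faces the robot, back (+x) the rail. Starts leaning 25 degrees toward the robot, resting on its slanted front foot, its base 35 to 75 mm short of its place, up to 0.18 rad off square.
- canister_lip (a point): Middle of the canister's front top edge (lid), 50 mm ahead of the origin and 125 mm up in its own frame; at the start about 98 mm above the worktop, the part nearest the robot. Pushed back here, the canister turns about its pivot edge, passes balance after about 11 degrees and drops upright by itself. Fingers that move up a little with the edge as it rises keep it from jamming and sliding.
- canister_pivot (a point): Middle of the edge, 14 mm ahead of the origin, where the flat underside (reaching from here to the back) meets the slanted foot (from here up to 17 mm at the front face). The canister turns about this edge. Upright it slides on the flat underside; pushed below 55 mm height it slides without toppling.
- canister_back (a point): Point on the canister's back face, half-way across it, 20 mm above the underside, 50 mm behind the origin.
- canister_mid (a point): Centre of the canister (half-way up, 62.5 mm above the underside's centre).
- rail: Fixed wooden back rail with a thin brass bar on top, 360 mm long (its y), 16 mm thick, 56 mm high, behind the row. Origin: centre of its front face at worktop level; its x points away from the robot, square to that face, so a canister stands against it when its back is at x = 0 of the rail (its origin then 50 mm in front).
- tall_canister: Bystander: upright canister, same style, 100 x 80 x 145 mm, standing against the rail to one side of the gap, about 20 to 60 mm clear of the tipped one. Origin: centre of the underside.
- short_canister: Bystander: upright canister, same style, 100 x 80 x 100 mm, standing against the rail on the other side of the gap. Origin: centre of the underside.
- jigger: Bystander: brass double jigger, 44 mm wide, 90 mm high, on the strip of worktop in front of the sink. Origin: centre of the underside.
- cellar: Bystander: ribbed glass salt cellar, 68 mm wide, 40 mm high, on the strip of worktop in front of the sink, left of the jigger. Origin: centre of the underside.
Things that resemble listed ones, but are neither listed nor needed, are in the scene too. Leave any pink look-alike of the canister alone.

How it is judged:
By the outcome, as a careful person would: the job done as asked, in the order asked, and still so for the second after the job is handed in, with the robot touching nothing.
It also fails if it takes over 43 s, if anything falls off the work surface, if the arm or the gripper's body presses on something with over 40 N, if the wrist force passes 120 N, or if a joint passes its speed limit or range.

## Robot

A 6-joint arm with a two-finger parallel gripper is mounted at the origin on a cart in front of the work surface, level with it; the furniture and walls round the work are solid. World frame = base frame: x ahead of the robot, y to its left, z up, the work surface at z = 0. Lengths are in m, angles in rad, forces in N, time in s.
With the tool pointing down it reaches from about 0.35 to 0.725 m from the base axis. Payload 4.3 kg.
Tool frame: the origin (TCP) lies midway between the tips of the shut fingers; the grasp point (between the pads) lies 19 mm behind it (hold_point_z is the y of the grasp point in the tool frame, in m); y points along the fingers, x is the direction in which the jaws open and shut, and the axes are right-handed (so a half turn about y gives the same grasp; the last joint's range is limited). The gripper opens to 85 mm and grips with 20 to 120 N. Pads are 22 mm wide; open, the fingers measure 114 mm over their backs; the gripper's body (76 mm by 85 mm) begins 54 mm behind the grasp point. The pads swing forward as they close: fully open they stand 13 mm farther back than shut.
Start: joints at [-1.274, 0.377, 0.081, 1.274, 0, 1.46], TCP at [0.228, -0.528, 0.231] pointing down, gripper open.
Joint ranges: [-2.72, 2.72], [-0.84, 1.66], [-1.02, 1.22], [-1.77, 2.12], [-1.37, 1.28], [-3.14, 3.14]. Speed limits (rad/s): [2.57, 2.57, 3.14, 3.14, 3.14, 3.14].

## Interface

Orientations are given as a rotation vector (axis times angle).
In Python, from workcell import * gives the robot as it stands. The module is installed in compiled form; this text tells all that it offers.
- The arm moves only by the shell command python3 -m handwheel 'ROWS' [FORCE]. ROWS is text: rows parted by semicolons, each of 5 numbers parted by spaces: the opening, from 0 (shut) to 1 (fully open), then the shift along the world's x, y, z in cm, then the turn about the world's z in degrees. A call has 1 to 12 rows; each row shifts and turns the commanded pose from where the row before left it; what a row does not reach is not made up. A row lasts 1/12 s, in which the tool goes at most 41.7 mm and 7.16 degrees, less where a joint would pass 70% of its speed; a pose out of reach is approached as far as the arm can. A call is refused whole if a number of a shift passes 4.17 or a number of a turn 7.16, either way. A call with a gripper value outside its range is refused whole. The fingers move at their own pace and stop on an object; FORCE is the grip in N (left out, the last holds). Time passes only in rows, so rows that do not move let the fingers close. It gives the time, the measured TCP pose, the force and the opening at its end, in the units of the state.
- state(): the state, without advancing time (a new reading comes with each control period).
- get_image(name): name is "side" or "top"; returns a dict with "image" (420x560x3 uint8, blue, green, red), "fx", "fy", "cx", "cy" (pixels), "camera_from_world" (4x4, takes a point from world to camera coordinates). Camera axes: x right, y down, z forward; pixel columns grow to the right and rows downward; lengths in m; the calibration is good to about 2 mm. A picture is of the moment at which its call begins. There is no depth.
- finish_job(): hands the job in, once; it reports no verdict.
The state is a dict: "time_s": time; "joints": joint angles; "qd": joint speeds; "joint_efforts": joint torques, N m; "position": TCP position; "ee_rot": TCP orientation; "wrist_force": force on the tool from outside, world axes, zero at the start; "wrist_torque": the same for the moment, N m; "width": finger opening in m.
Only numpy, scipy, OpenCV 4.12 (cv2) and the standard library are available. Lean on these libraries where they do the work, as an engineer would, in place of code of your own. Each camera call takes 0.05 s, during which the arm holds its last target. There are 200 camera calls.

## Working session

There is one attempt and no reset: what is moved stays moved. The work goes in short steps, Python scripts to look and compute and a shell command to move; the robot and the scene stay as the last step left them, time stands still between calls to the robot, and variables do not carry over. Pictures are saved under pics/ and viewed, about 8 in all and at most 12, crops included, and the job is handed in when it is done.

```bash
mkdir -p pics
cat > h.py <<'E'
import numpy as np, cv2
from workcell import *
def shot(name,fn):
    d=get_image(name); cv2.imwrite('pics/'+fn+'.png',d['image']); 
    np.savez('pics/'+fn+'.npz',**{k:np.array(v) for k,v in d.items() if k!='image'}); return d
def cal(fn): 
    c=np.load('pics/'+fn+'.npz'); return c
def ray(c,u,v):
    T=c['camera_from_world'];R=T[:3,:3];o=-R.T@T[:3,3]
    d=R.T@np.array([(u-c['cx'])/c['fx'],(v-c['cy'])/c['fy'],1]);return o,d
def onz(c,u,v,z):
    o,d=ray(c,u,v);return o+d*(z-o[2])/d[2]
def onx(c,u,v,x):
    o,d=ray(c,u,v);return o+d*(x-o[0])/d[0]
def proj(c,P):
    T=c['camera_from_world'];p=(T[:3,:3]@np.atleast_2d(P).T).T+T[:3,3]
    return np.c_[c['fx']*p[:,0]/p[:,2]+c['cx'],c['fy']*p[:,1]/p[:,2]+c['cy']]
E
python3 - <<'E'
from h import *
for n in('top','side'):
    d=shot(n,n+'0'); c=cal(n+'0'); o,dd=ray(c,c['cx'],c['cy']); print(n,c['fx'],o.round(3),dd.round(3))
s=state();print(s['time_s'],s['position'],s['ee_rot'],s['wrist_force'])
E
```

```text
top 451.5884336451561 [ 0.448 -0.253  1.298] [ 0.058 -0.003 -0.998]
side 422.13127767785875 [ 0.152 -1.219  0.879] [ 0.29   0.737 -0.61 ]
0.1 [ 0.22737276 -0.52752348  0.23048079] [-1.37345824  0.90549824 -0.90327585] [-0.22807807 -0.05709242 -0.21040289]
```

View pics/top0.png

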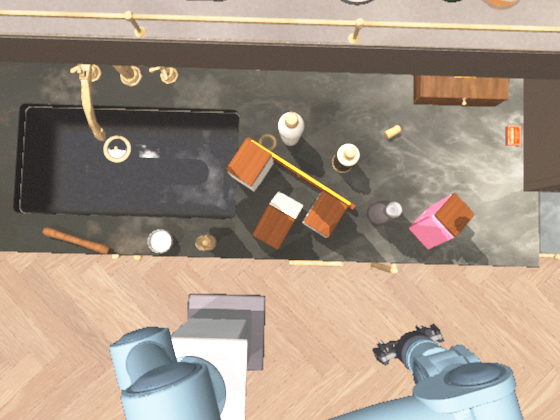

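View pics/side0.png

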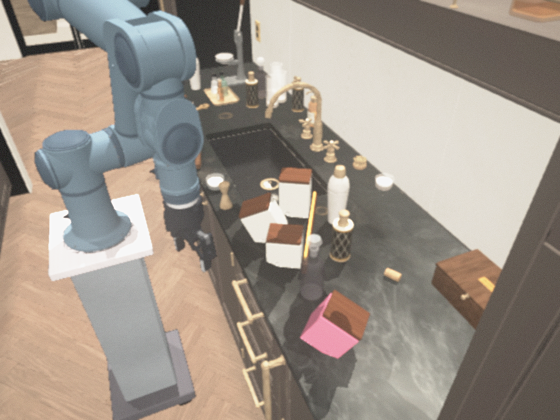

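Top view: three canisters. The left one is at (250,165), the middle one at (278,220) shows its white back, so it is tipped towards the robot, and the right one is at (326,213). The brass bar of the rail runs from (252,141) to (353,208). The pink look-alike at (442,221) is to be left alone. The target is the white one at (278,220), and I'll confirm that in an enlarged crop.

Run:
```python
from h import *
a=cv2.imread('pics/top0.png')[130:260,220:365]; a=cv2.resize(a,None,fx=4,fy=4,interpolation=cv2.INTER_CUBIC)
b=cv2.imread('pics/side0.png')[160:280,230:325]; b=cv2.resize(b,(0,0),fx=2.2,fy=2.2,interpolation=cv2.INTER_CUBIC)
o=np.zeros((520,800,3),np.uint8); o[:,:580]=a; h=b.shape; o[:h[0],585:585+h[1]]=b[:520,:215]
cv2.imwrite('pics/crop0.png',o)
```

```text
(no output)
```

View pics/crop0.png

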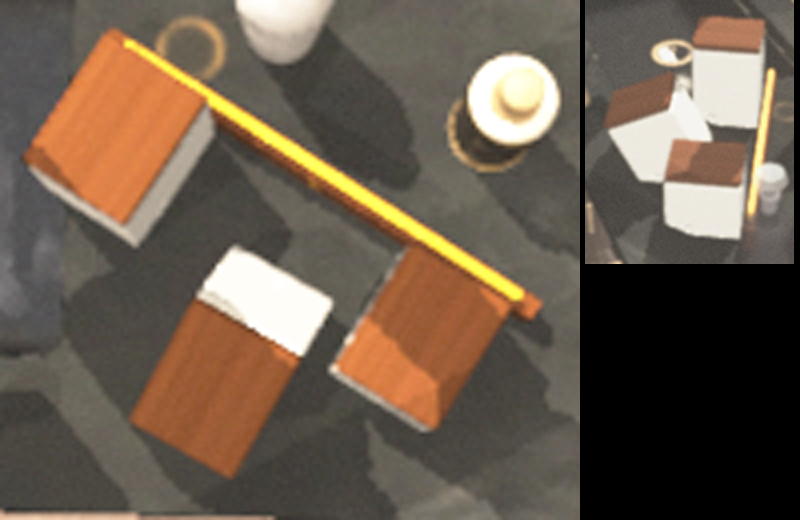

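The crop confirms it. The lid corners (front-left, front-right, back-right, back-left) are at crop (133,420), (232,477), (300,357), (200,297). The raised bottom back edge runs (235,247)–(332,297). The bar ends at (125,42) and (520,298). The tall canister is on the left and the short one on the right. Next I fit the poses.

```bash
cat > fit.py <<'E'
from h import *
from scipy.optimize import least_squares
c=cal('top0'); F=lambda L:np.array(L,float)/4+[220,130]
def pts(p,P,tilt=0):
    x,y,w=p; P=np.array(P,float); q=P-[-.014,0,0]; a=np.deg2rad(tilt)
    Q=np.c_[q[:,0]*np.cos(a)-q[:,2]*np.sin(a)-.014,q[:,1],q[:,2]*np.cos(a)+q[:,0]*np.sin(a)]
    return np.c_[x+np.cos(w)*Q[:,0]-np.sin(w)*Q[:,1],y+np.sin(w)*Q[:,0]+np.cos(w)*Q[:,1],Q[:,2]]
def fit(P,px,tilt,p0):
    r=least_squares(lambda p:(proj(c,pts(p,P,tilt))-px).ravel(),p0); return r.x,np.abs(r.fun).max()
lid=lambda h:[[-.05,.04,h],[-.05,-.04,h],[.05,-.04,h],[.05,.04,h]]
if __name__=='__main__':
    p0=onz(c,280,210,0);p0=[p0[0],p0[1],-.5]
    T=fit(lid(.125)+[[.05,.04,0],[.05,-.04,0]],F([(133,420),(232,477),(300,357),(200,297),(235,247),(332,297)]),25,p0)
    tall=fit(lid(.145),F([(27,162),(125,222),(212,105),(112,30)]),0,p0)
    short=fit(lid(.1),F([(333,368),(430,430),(512,315),(408,245)]),0,p0)
    rail=fit([[.008,.18,.058],[.008,-.18,.058]],F([(120,38),(530,300)]),0,p0)
    for n,v in zip(('T','tall','short','rail'),(T,tall,short,rail)): print(n,v[0].round(4),np.rad2deg(v[0][2]).round(1),v[1].round(2))
    xr,yr,w=rail[0]; R=np.array([[np.cos(w),np.sin(w)],[-np.sin(w),np.cos(w)]])
    for n,v in zip(('T','tall','short'),(T,tall,short)): print(n,'in rail',R@(v[0][:2]-[xr,yr]), v[0][2]-w)
    print('lip,pivot',pts(T[0],[[-.05,0,.125],[-.014,0,0]],25))
    for uv in((160,228),(206,243)): print(onz(c,*uv,0.05))
E
python3 fit.py
```

```text
T [ 0.5196 -0.2557 -0.4818] -27.6 1.37
tall [ 0.6363 -0.1645 -0.57  ] -32.7 1.58
short [ 0.5091 -0.3661 -0.5566] -31.9 1.37
rail [ 0.6208 -0.2963 -0.5436] -31.1 3.55
T in rail [-0.10762192 -0.01763295] 0.06183718730884652
tall in rail [-0.05489231  0.12078745] -0.026437954950652154
short in rail [-0.05953927 -0.11750418] -0.013033100249388196
lip,pivot [[ 0.43145224 -0.20962401  0.09807422]
 [ 0.50717997 -0.24921895  0.        ]]
[0.46216158 0.08425431 0.05      ]
[ 0.42450232 -0.04412464  0.05      ]
```

Run:
```python
from h import *
from scipy.spatial.transform import Rotation as R
s=state(); M=R.from_rotvec(s['ee_rot']).as_matrix(); print(M.round(2)); print('jaw heading',np.rad2deg(np.arctan2(M[1,0],M[0,0])),s['joints'],s['width'])
c=cal('top0'); 
a=onz(c,220+125/4,130+42/4,.058);b=onz(c,220+520/4,130+298/4,.058);d=a-b;print('rail yaw from bar',np.rad2deg(np.arctan2(-d[0],d[1])),np.linalg.norm(d))
w=np.deg2rad(-27.6);h=np.array([np.cos(w),np.sin(w)]); lip=np.array([.4315,-.2096])
for k in(.09,.06,.057):print(k,lip-k*h)
print('counter edge x',onz(c,300,262,0), h)
```

```text
[[ 0.4  -0.    0.92]
 [-0.92  0.    0.4 ]
 [-0.   -1.    0.  ]]
jaw heading -66.69185336362804 [-1.27426526e+00  3.77977716e-01  7.98097851e-02  1.27439533e+00
  1.47369171e-05  1.46052366e+00] 0.08520570129688948
rail yaw from bar -31.49509405601158 0.3257015873853222
0.09 [ 0.35174168 -0.16790336]
0.06 [ 0.37832779 -0.18180224]
0.057 [ 0.3809864  -0.18319213]
counter edge x [ 0.37697737 -0.30653741  0.        ] [ 0.88620358 -0.46329604]
```

```bash
python3 -m handwheel '1 1 3 0 3.3;1 1 3 0 3.3;1 1 3 0 3.3;1 1 3 0 3.3;1 1 3 0 3.3;1 1 3 0 3.3;1 1 3 0 3.3;1 1 3 0 3.3;1 1 3 0 3.3;1 1 3 0 3.3;1 1 3 0 3.1;1 1 3 0 3'
python3 -m handwheel '1 0 0 0 0;1 0 0 -2.5 0;1 0 0 -2.5 0;1 0 0 -2.5 0;1 0 0 -2.5 0;1 0 0 -2.5 0;1 0 0 -2 0;1 0 0 -1 0;1 0 0 0 0'
python3 - <<'E'
from h import *
shot('side','side1');shot('top','top1')
from scipy.spatial.transform import Rotation as R
s=state(); M=R.from_rotvec(s['ee_rot']).as_matrix();print('jaw heading',np.rad2deg(np.arctan2(M[1,0],M[0,0])),s['joints'])
a=cv2.imread('pics/side1.png')[140:300,130:340];b=cv2.imread('pics/top1.png')[130:290,200:390]
o=np.hstack([cv2.resize(a,None,fx=2,fy=2),np.zeros((320,0,3),np.uint8),cv2.resize(b,None,fx=2,fy=2)])
cv2.imwrite('pics/v1.png',o)
E
```

```text
time_s: 1.1
position: [0.3474, -0.1664, 0.2311]
ee_rot: [-1.538, 0.376, -0.376]
wrist_force: [0.1, 0.7, -0.8]
width: 0.0855
time_s: 1.85
position: [0.3452, -0.167, 0.0739]
ee_rot: [-1.536, 0.382, -0.374]
wrist_force: [-0.4, 0.0, -0.4]
width: 0.0856
jaw heading -27.62821005863801 [-6.15975567e-01  1.29234118e-01 -6.83037895e-01  7.59731481e-01
 -1.32127595e-04  1.43702409e+00]
```

View pics/v1.png

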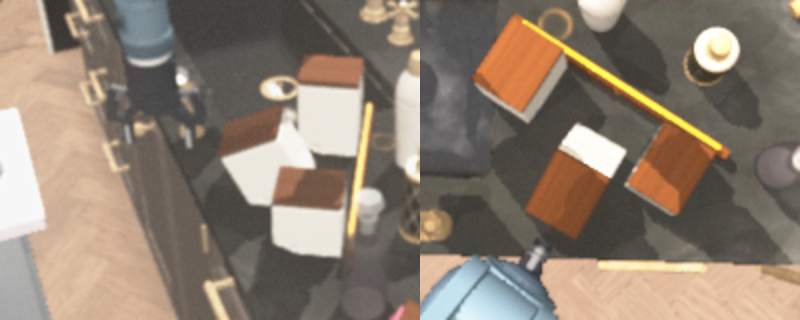

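The open gripper's leading finger is on the canister's axis, with the finger at crop (540,250) and the lip's middle at (552,222). The gap is about 39 mm. Next I close the gap, then push with a rise.

```bash
python3 -m handwheel '1 0.8 -0.42 -0.1 0;1 0.8 -0.42 -0.1 0;1 0.8 -0.42 0 0;1 0.5 -0.3 0 0;1 0.2 -0.1 0 0;1 0 0 0 0;1 0 0 0 0'
python3 -m handwheel '1 0.3 -0.15 0.1 0;1 0.3 -0.15 0.15 0;1 0.3 -0.15 0.2 0;1 0 0 0 0'
python3 - <<'E'
from h import *
shot('side','side2');shot('top','top2')
a=cv2.imread('pics/side2.png')[140:280,160:340];b=cv2.imread('pics/top2.png')[130:270,220:390]
cv2.imwrite('pics/v2.png',np.hstack([cv2.resize(a,None,fx=2.2,fy=2.2),cv2.resize(b,None,fx=2.2,fy=2.2)]))
E
```

```text
time_s: 2.53
position: [0.3787, -0.1847, 0.0743]
ee_rot: [-1.538, 0.377, -0.378]
wrist_force: [0.0, 0.1, -0.8]
width: 0.0855
time_s: 2.87
position: [0.3879, -0.1894, 0.0795]
ee_rot: [-1.538, 0.377, -0.378]
wrist_force: [-4.5, 2.4, 7.1]
width: 0.0854
```

View pics/v2.png

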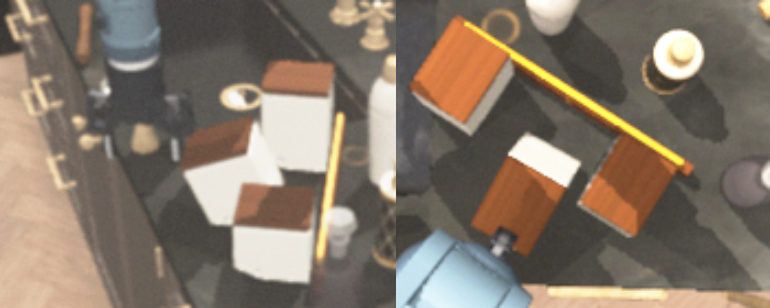

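The lid is rotating: the white back band is down to about 14 px from 17. The upward force on the tool shows the edge dragging on the finger, so I'll rise faster with it.

```bash
python3 -m handwheel '1 0 0 0.3 0;1 0.2 -0.1 0.25 0;1 0.3 -0.15 0.3 0;1 0.3 -0.15 0.3 0;1 0 0 0 0'
python3 - <<'E'
from h import *
shot('side','side3');shot('top','top3')
a=cv2.imread('pics/side3.png')[170:280,220:340];b=cv2.imread('pics/top3.png')[150:260,240:360]
cv2.imwrite('pics/v3.png',np.hstack([cv2.resize(a,None,fx=3.3,fy=3.3),cv2.resize(b,None,fx=3.3,fy=3.3)]))
E
```

```text
time_s: 3.38
position: [0.3973, -0.1943, 0.0913]
ee_rot: [-1.539, 0.375, -0.38]
wrist_force: [0.4, -0.4, -0.2]
width: 0.0854
```

View pics/v3.png

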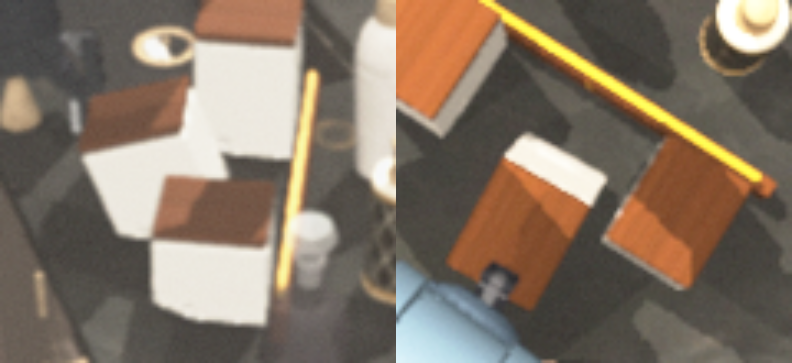

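```bash
cat > fit2.py <<'E'
from fit import *
import fit as f, sys
def tfit(fn,px,P,p0=(.52,-.256,-.48,15)):
    f.c=cal(fn)
    r=least_squares(lambda p:(proj(f.c,pts(p[:3],P,p[3]))-np.array(px)).ravel(),p0); 
    print(r.x.round(4),'tilt',r.x[3].round(1),'res',np.abs(r.fun).max().round(2)); return r.x
E
python3 - <<'E'
from fit2 import *
g=lambda L,s,x,y:[(240+(u-396)/s,150+v/s) for u,v in L]
P=[[-.05,.04,.125],[-.05,-.04,.125],[.05,-.04,.125],[.05,.04,.125],[.05,.04,0],[.05,-.04,0]]
p=tfit('top3',g([(447,265),(530,310),(592,206),(504,158),(527,132),(608,180)],3.3,0,0),P)
print('lip',pts(p[:3],[[-.05,0,.125],[-.014,0,0]],p[3]))
p=tfit('top0',F([(133,420),(232,477),(300,357),(200,297),(235,247),(332,297)]),P)
s=state();print(s['position'],s['wrist_force'])
h=np.array([np.cos(-.482),np.sin(-.482)]);print('finger back',s['position'][:2]+.057*h)
c=cal('top3');q=np.array([*(s['position'][:2]+.05*h),s['position'][2]+.013]);print('tip proj in crop',(proj(c,q)-[240,150])*3.3+[396,0])
E
```

```text
[ 0.5191 -0.2556 -0.4893 16.4475] tilt 16.4 res 1.0
lip [[ 0.44497857 -0.21617978  0.10969206]
 [ 0.50669438 -0.24904025  0.        ]]
[ 0.5183 -0.255  -0.4816 24.0699] tilt 24.1 res 1.22
[ 0.39617166 -0.19360232  0.09060945] [ 0.39239575  0.31963341 -0.68565956]
finger back [ 0.44667762 -0.2200248 ]
tip proj in crop [[489.15696262 294.00427372]]
```

The tilt is 16.4° and the pivot has not slid, so it is close to balance. The tip is still in front of and below the edge. A little more forward should do it.

```bash
python3 -m handwheel '1 0.3 -0.15 0.1 0;1 0.3 -0.15 0.1 0;1 0.3 -0.15 0.1 0;1 0.2 -0.1 0 0;1 0 0 0 0;1 0 0 0 0;1 0 0 0 0'
python3 - <<'E'
from h import *
shot('side','side4');shot('top','top4')
a=cv2.imread('pics/side4.png')[170:280,220:340];b=cv2.imread('pics/top4.png')[150:260,240:360]
cv2.imwrite('pics/v4.png',np.hstack([cv2.resize(a,None,fx=3.3,fy=3.3),cv2.resize(b,None,fx=3.3,fy=3.3)]))
E
```

```text
time_s: 4.07
position: [0.4067, -0.1989, 0.0946]
ee_rot: [-1.538, 0.377, -0.378]
wrist_force: [-5.2, 2.8, 12.4]
width: 0.0854
```

View pics/v4.png

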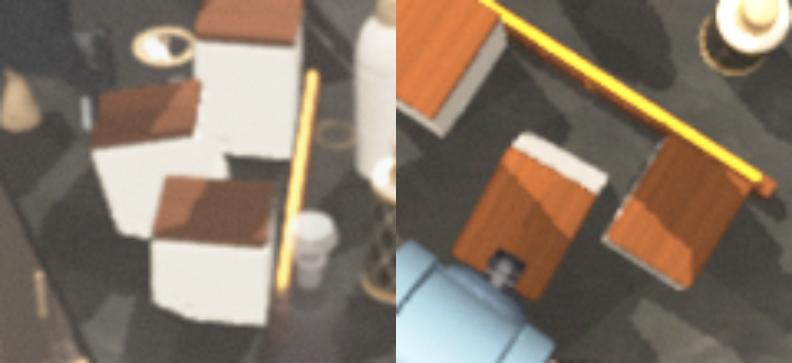

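It is about 11° now, past balance, but the edge is catching under the finger back (12 N upward). I'll rise to let it drop.

```bash
python3 -m handwheel '1 0 0 0.4 0;1 0 0 0.4 0;1 0 0 0.4 0;1 0 0 0 0'
python3 - <<'E'
from h import *
shot('side','side5');shot('top','top5')
a=cv2.imread('pics/side5.png')[170:280,220:340];b=cv2.imread('pics/top5.png')[150:260,240:360]
cv2.imwrite('pics/v5.png',np.hstack([cv2.resize(a,None,fx=3.3,fy=3.3),cv2.resize(b,None,fx=3.3,fy=3.3)]))
E
```

```text
time_s: 4.5
position: [0.4073, -0.1992, 0.1061]
ee_rot: [-1.538, 0.376, -0.379]
wrist_force: [0.4, -0.7, 0.8]
width: 0.0855
```

View pics/v5.png

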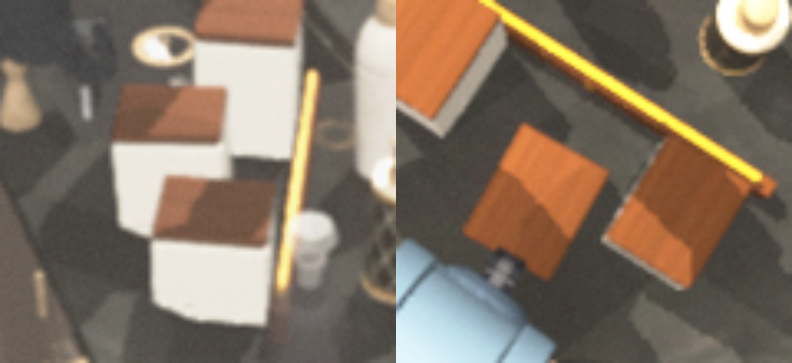

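It now stands upright, with the lid at crop (463,232), (550,279), (608,172), (524,123). I'll fit its pose, then back off and go low.

```bash
python3 - <<'E'
from fit2 import *
g=lambda L:[(240+(u-396)/3.3,150+v/3.3) for u,v in L]
f=__import__('fit'); f.c=cal('top5')
r=fit(lid(.125),np.array(g([(463,232),(549,279),(608,172),(524,123)])),0,[.52,-.256,-.48]); p=r[0];print(p.round(4),r[1])
w=-.558; rc=np.array([[np.cos(w),np.sin(w)],[-np.sin(w),np.cos(w)]])
row=rc@(np.array([.6363,-.1645])+np.array([.5091,-.3661]))/2
print('short of row, lateral from mid',rc@p[:2]-row,'yaw off',np.rad2deg(p[2]-w))
front=p[:2]-.05*np.array([np.cos(p[2]),np.sin(p[2])]);print('front',front)
s=state()['position'];h=np.array([np.cos(-.5),np.sin(-.5)]);print('TCP to front along h, lateral',(front-s[:2])@h,(front-s[:2])@[-h[1],h[0]])
E
python3 -m handwheel '1 -0.8 0.4 0 0;1 -2 1 0 0;1 -1.5 0.75 -1 0;1 0 0 -2.5 0;1 0 0 -2.5 0;1 0 0 -2 0;1 0 0 -1 0;1 0 0 0 0'
```

```text
[ 0.5146 -0.2521 -0.4809] 0.9473170659695143
short of row, lateral from mid [-0.05627864 -0.01962455] yaw off 4.4152721554074095
front [ 0.47023887 -0.22901821]
TCP to front along h, lateral 0.0700983614065591 0.0039667753718109905
time_s: 5.27
position: [0.3607, -0.1753, 0.0131]
ee_rot: [-1.536, 0.382, -0.373]
wrist_force: [-0.4, 0.1, -0.2]
width: 0.0848
```

```bash
python3 -m handwheel '1 0.43 0.68 0 -2.2;1 0.43 0.68 0 -2.2;1 1.1 -0.69 0 0;1 1.1 -0.69 0 0;1 1.1 -0.69 0 0;1 0.85 -0.53 0 0;1 0.4 -0.25 0 0;1 0 0 0 0'
python3 -m handwheel '1 0.42 -0.26 0 0;1 0.42 -0.26 0 0;1 0.42 -0.26 0 0;1 0.42 -0.26 0 0;1 0.42 -0.26 0 0;1 0.42 -0.26 0 0;1 0 0 0 0'
python3 - <<'E'
from h import *
shot('side','side6');shot('top','top6')
a=cv2.imread('pics/side6.png')[170:280,220:340];b=cv2.imread('pics/top6.png')[150:260,240:360]
cv2.imwrite('pics/v6.png',np.hstack([cv2.resize(a,None,fx=3.3,fy=3.3),cv2.resize(b,None,fx=3.3,fy=3.3)]))
E
```

```text
time_s: 5.93
position: [0.4185, -0.1927, 0.016]
ee_rot: [-1.527, 0.437, -0.439]
wrist_force: [0.1, -0.1, 0.6]
width: 0.0854
time_s: 6.52
position: [0.4442, -0.2086, 0.0155]
ee_rot: [-1.527, 0.436, -0.439]
wrist_force: [0.8, -0.6, 0.1]
width: 0.0857
```

View pics/v6.png

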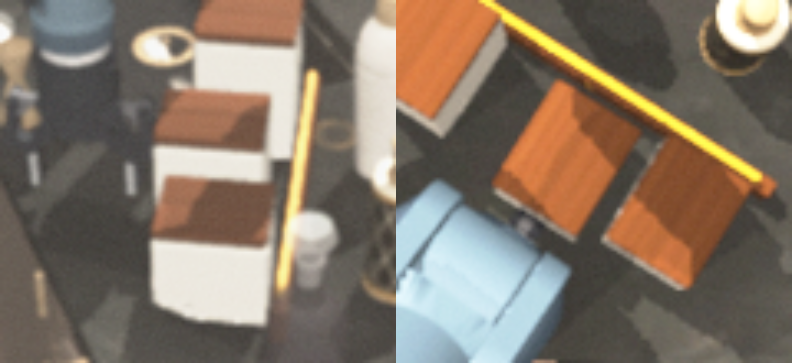

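It slides upright and stays square with its neighbours. The lid is at crop (493,188), (575,241), (642,130), (560,80). Measuring what remains.

```bash
cat > rem.py <<'E'
from fit2 import *
def rem(fn,L,s=3.3,org=(240,150),x0=396):
    f=__import__('fit'); f.c=cal(fn)
    r=fit(lid(.125),np.array([(org[0]+(u-x0)/s,org[1]+v/s) for u,v in L]),0,[.52,-.256,-.48]); p=r[0];print(p.round(4),r[1])
    w=-.558; rc=np.array([[np.cos(w),np.sin(w)],[-np.sin(w),np.cos(w)]])
    row=rc@(np.array([.6363,-.1645])+np.array([.5091,-.3661]))/2
    print('short of row, lateral from mid',rc@p[:2]-row,'yaw off',np.rad2deg(p[2]-w))
    print('TCP->front along n, left',rc@(p[:2]-state()['position'][:2])-[.05,0])
E
python3 -c "
from rem import *
rem('top6',[(493,188),(575,241),(642,130),(560,80)])"
```

```text
[ 0.5483 -0.2761 -0.5252] 0.7715501791697363
short of row, lateral from mid [-0.0149975  -0.02206539] yaw off 1.8808643460169119
TCP->front along n, left [ 0.07463676 -0.00210159]
```

```bash
for i in 1; do :; done; python3 -m handwheel '1 0.21 -0.13 0 0;1 0.21 -0.13 0 0;1 0.21 -0.13 0 0' | egrep 'posi|force'
python3 -m handwheel '1 0.21 -0.13 0 0;1 0.21 -0.13 0 0' | egrep 'posi|force'
python3 - <<'E'
from h import *
shot('side','side7');shot('top','top7')
a=cv2.imread('pics/side7.png')[170:280,220:340];b=cv2.imread('pics/top7.png')[150:260,240:360]
cv2.imwrite('pics/v7.png',np.hstack([cv2.resize(a,None,fx=3.3,fy=3.3),cv2.resize(b,None,fx=3.3,fy=3.3)]))
E
```

```text
position: [0.4487, -0.2113, 0.0152]
wrist_force: [-2.4, 0.9, -0.1]
position: [0.4533, -0.2141, 0.0152]
wrist_force: [-0.9, 0.2, -0.1]
```

View pics/v7.png

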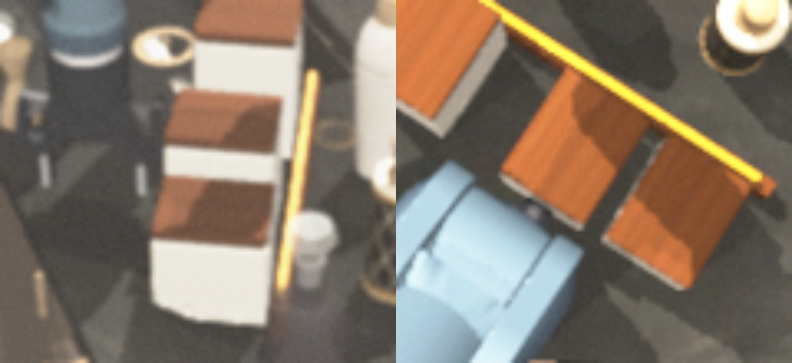

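The contact is real (about 2.5 N) and comes from the finger's knuckle. The lid is at crop (501,175), (583,229), (650,122), (570,70), and a few mm remain.

```bash
python3 -c "
from rem import *
rem('top7',[(501,175),(583,229),(650,122),(570,70)])"
python3 -m handwheel '1 0.17 -0.1 0 0;1 0.17 -0.1 0 0' | egrep 'posi|force'
```

```text
[ 0.557  -0.2826 -0.5456] 0.8302968384600149
short of row, lateral from mid [-0.0041685  -0.02294981] yaw off 0.7121299278282783
TCP->front along n, left [ 0.0734303  -0.00305531]
position: [0.4566, -0.2161, 0.0153]
wrist_force: [-1.2, 0.7, 0.2]
```

```bash
python3 -m handwheel '1 0.08 -0.05 0 0;1 0 0 0 0' | egrep 'posi|force'
python3 -m handwheel '1 0.08 -0.05 0 0;1 0 0 0 0' | egrep 'posi|force'
```

```text
position: [0.4578, -0.2169, 0.0153]
wrist_force: [-1.4, 1.3, 0.1]
position: [0.4584, -0.2173, 0.0153]
wrist_force: [-1.3, 1.1, 0.1]
```

```bash
python3 -m handwheel '1 0.08 -0.05 0 0;1 0 0 0 0' | egrep 'posi|force'
python3 -m handwheel '1 0.08 -0.05 0 0;1 0 0 0 0' | egrep 'posi|force'
```

```text
position: [0.4592, -0.2178, 0.0153]
wrist_force: [-0.7, 1.3, -0.6]
position: [0.4601, -0.2183, 0.0153]
wrist_force: [-0.9, 1.4, 0.6]
```

Run:
```python
from h import *
shot('side','side8');shot('top','top8')
a=cv2.imread('pics/side8.png')[170:280,220:340];b=cv2.imread('pics/top8.png')[150:260,240:360]
cv2.imwrite('pics/v8.png',np.hstack([cv2.resize(a,None,fx=3.3,fy=3.3),cv2.resize(b,None,fx=3.3,fy=3.3)]))
```

```text
(no output)
```

View pics/v8.png

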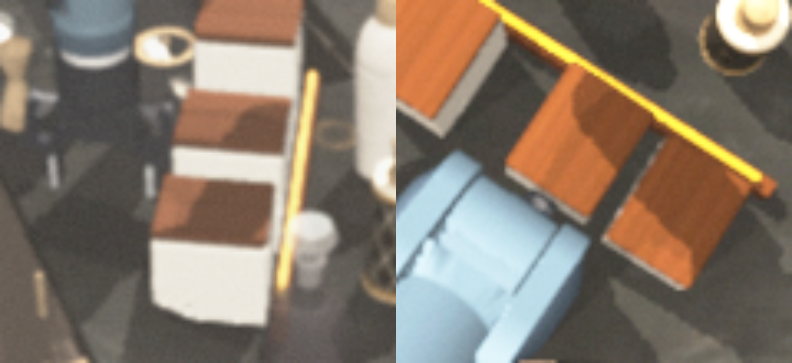

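The lid is at crop (507,163), (589,220), (655,115), (577,62), its back edge now up to the bar. The force is still low at 1.5 N.

```bash
python3 - <<'E'
from rem import *
L=[(507,163),(589,220),(655,115),(577,62)]
rem('top8',L)
px=np.array([(240+(u-396)/3.3,150+v/3.3) for u,v in L])
c=cal('top8')
for n,q in (('T',[onz(c,*x,.125) for x in px[2:]]),('short',[onz(c,*x,.1) for x in F([(512,315),(408,245)])]),('tall',[onz(c,*x,.145) for x in F([(212,105),(112,30)])])):
    w=-.558; print(n,[ (np.array([np.cos(w),np.sin(w)])@a[:2]).round(4) for a in q])
E
python3 -m handwheel '1 0.08 -0.05 0 0;1 0 0 0 0' | egrep 'posi|force'
python3 -m handwheel '1 0.08 -0.05 0 0;1 0 0 0 0' | egrep 'posi|force'
```

```text
[ 0.5643 -0.2871 -0.5625] 1.2532614206680819
short of row, lateral from mid [ 0.00441653 -0.02295636] yaw off -0.2603567951816126
TCP->front along n, left [ 0.07489861 -0.00319949]
T [np.float64(0.6792), np.float64(0.6802)]
short [np.float64(0.6728), np.float64(0.6736)]
tall [np.float64(0.6733), np.float64(0.6782)]
position: [0.4609, -0.2188, 0.0153]
wrist_force: [-1.3, 1.5, -0.6]
position: [0.4611, -0.2191, 0.0152]
wrist_force: [-2.5, 0.9, 1.6]
```

```bash
python3 -m handwheel '1 0.08 -0.05 0 0;1 0 0 0 0' | egrep 'posi|force'
python3 -m handwheel '1 0 0 0 0;1 0 0 0 0' | egrep 'posi|force'
```

```text
position: [0.4612, -0.2192, 0.015]
wrist_force: [-5.3, 1.5, 0.4]
position: [0.4612, -0.2192, 0.015]
wrist_force: [-4.1, 1.4, 2.0]
```

The tool has stopped against a firm stop with the force up to about 5 N, so the canister is against the rail. Backing off and checking.

```bash
python3 -m handwheel '1 -0.4 0.25 0 0;1 -1.2 0.75 0 0;1 -2 1.25 0 0;1 -2 1.25 0 0;1 -1.5 1 1 0;1 0 0 3 0;1 0 0 3 0;1 0 0 3 0;1 0 0 3 0;1 0 0 3 0;1 0 0 1 0;1 0 0 0 0' | egrep 'posi|force'
python3 - <<'E'
from h import *
shot('side','side9');shot('top','top9')
a=cv2.imread('pics/side9.png')[150:280,220:340];b=cv2.imread('pics/top9.png')[130:240,225:365]
o=np.zeros((560,800,3),np.uint8);b=cv2.resize(b,None,fx=4,fy=4,interpolation=cv2.INTER_CUBIC);a=cv2.resize(a,None,fx=1.95,fy=1.95,interpolation=cv2.INTER_CUBIC)
o[:440,:560]=b;o[:a.shape[0],565:565+a.shape[1]]=a;cv2.imwrite('pics/v9.png',o)
E
```

```text
position: [0.3945, -0.1766, 0.1891]
wrist_force: [0.8, -0.0, -0.7]
```

View pics/v9.png

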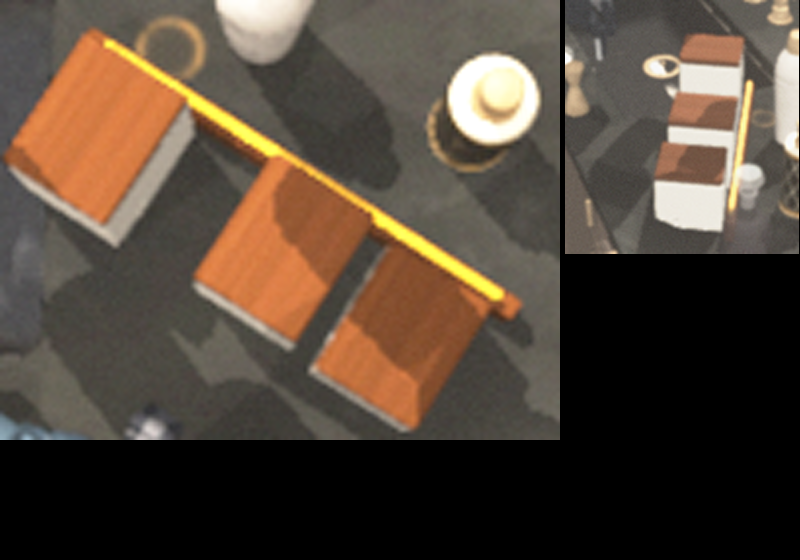

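The canister stands upright in the row, its lid at crop (195,280), (294,340), (378,215), (277,155) and the back edge parallel to the bar. Final numeric check, including whether the bystanders moved.

Run:
```python
from rem import *
rem('top9',[(195,280),(294,340),(378,215),(277,155)],4,(225,130),0)
c=cal('top9'); w=-.558
for u,v in((378,215),(277,155)):
    a=onz(c,225+u/4,130+v/4,.125);print('T back',np.array([np.cos(w),np.sin(w)])@a[:2])
a,b=[cv2.cvtColor(cv2.imread(f'pics/top{i}.png'),cv2.COLOR_BGR2GRAY).astype(np.float32) for i in(0,9)]
for n,(x,y,W,H) in dict(tall=(226,134,44,58),short=(306,190,46,50),jigger=(194,232,24,20),cellar=(146,228,28,28),pink=(405,190,72,62)).items():
    print(n,cv2.phaseCorrelate(a[y:y+H,x:x+W],b[y:y+H,x:x+W]), np.abs(a-b)[y:y+H,x:x+W].mean())
```

```text
[ 0.5657 -0.2874 -0.5405] 1.2068870775391076
short of row, lateral from mid [ 0.00581528 -0.02245427] yaw off 1.0019864980472348
TCP->front along n, left [ 0.15669961 -0.00332509]
T back 0.6830611467049604
T back 0.6794123394166195
tall ((0.49124885973476395, -0.04435665309971881), 0.9732196620658592) 3.276254
short ((0.10414186296303996, 0.06243230633715058), 0.911741468111674) 10.838261
jigger ((0.6314487221912195, 0.7366487680349607), 0.44373925725618996) 41.885418
cellar ((0.02673554606700357, -0.03943588428476197), 1.00318416012658) 1.9502552
pink ((0.017265706596496955, 0.005733746393911332), 0.9535656561040216) 9.28293
```

The jigger is probably covered by the arm in this view, and the yaw reading is noise-limited. I'll move the arm away for a clean check.

```bash
python3 -m handwheel '1 0 0 2 0;1 0 0 2 0;1 -0.6 -2.5 0 -2;1 -1 -3 0 -3;1 -1 -3 0 -3;1 -1 -3 0 -3;1 -1 -3 0 -3;1 -1 -3 0 -3;1 -1 -3 0 -3;1 -1 -3 0 -3;1 -1 -3 0 -3;1 0 0 0 0' | egrep 'posi|force|time'
python3 - <<'E'
from rem import *
shot('side','side10');shot('top','top10')
A,B=cv2.imread('pics/top0.png'),cv2.imread('pics/top10.png')
a,b=[cv2.cvtColor(i,cv2.COLOR_BGR2GRAY).astype(np.float32) for i in(A,B)]
for n,(x,y,W,H) in dict(tall=(226,134,44,58),short=(306,190,46,50),jigger=(194,232,24,20),cellar=(146,228,28,28)).items():
    print(n,np.round(cv2.phaseCorrelate(a[y:y+H,x:x+W],b[y:y+H,x:x+W])[0],2), np.abs(a-b)[y:y+H,x:x+W].mean())
# front lid edges (orange->white) by sub-pixel gradient along rail normal, T and short
c=cal('top10');w=-.558;n=np.array([np.cos(w),np.sin(w)]);l=np.array([-n[1],n[0]])
def edge(img,z,ctr,half,d0):
    G=img.astype(np.float32); out=[]
    for t in np.linspace(-half,half,25):
        ds=np.linspace(d0-.015,d0+.015,61)
        P=np.array([[*(ctr+l*t+n*d),z] for d in ds]); q=proj(c,P).astype(np.float32)
        S=cv2.remap(G,q[:,:1],q[:,1:],cv2.INTER_LINEAR)[:,0]; r=S[:,2]-S[:,0]  # red-blue: lid/bar vs white/grey
        g=np.abs(np.gradient(cv2.GaussianBlur(r[:,None],(1,9),2)[:,0])); k=g>.5*g.max(); out.append((t,(ds*g*k).sum()/(g*k).sum()))
    o=np.array(out);m=np.median(o[:,1]);o=o[abs(o[:,1]-m)<.004];p=np.polyfit(o[:,0],o[:,1],1);return len(o),p[1]+n@ctr,np.rad2deg(np.arctan(-p[0]))*-1
T=np.array([.5645,-.287]);Sh=np.array([.5091,-.3661]);Ta=np.array([.6363,-.1645])
for nm,z,ct in(('T',.125,T),('short',.1,Sh),('tall',.145,Ta)): print(nm,'front edge along n, slope deg',edge(B,z,ct,.03,-.05))
o=np.zeros((560,800,3),np.uint8);o[:440,:560]=cv2.resize(B[130:240,225:365],None,fx=4,fy=4,interpolation=cv2.INTER_CUBIC)
s=cv2.imread('pics/side10.png')[150:280,205:325];s=cv2.resize(s,None,fx=1.95,fy=1.95);o[:s.shape[0],565:565+s.shape[1]]=s;cv2.imwrite('pics/v10.png',o)
E
```

```text
time_s: 10.83
position: [0.3032, -0.4442, 0.2228]
wrist_force: [-0.5, -0.6, -0.1]
tall [ 0.44 -0.03] 2.8303292
short [0.08 0.08] 8.37
jigger [-0.12  0.12] 2.9583333
cellar [ 0.05 -0.  ] 1.755102
T front edge along n, slope deg (25, np.float64(0.5835110687185281), np.float64(-0.5543922674723353))
short front edge along n, slope deg (25, np.float64(0.5796258241076614), np.float64(-1.4723743715756712))
tall front edge along n, slope deg (25, np.float64(0.5782375254543604), np.float64(2.4701522800071247))
```

```bash
python3 -c "
from workcell import *
print(state()['wrist_force'],state()['time_s']); print(finish_job())"
```

```text
[-0.57408605  0.37464058  0.39253931] 10.9333
the job is handed in; nothing more can be done
None
```

The tipped canister is now upright and pushed back against the rail. I handed the job in at 10.9 s with the arm clear. I pushed with the outside of the open gripper's front finger. I never gripped the canister, and it did not topple.

**Last checks**
- **Contact with the rail:** the push ended at a firm stop. The tool stopped moving and the force rose from about 1.5 to 5 N.
- **Squareness:** the final edge fit puts the canister at about -31.4°, against -31.5° for the brass bar. An earlier hand-picked fit read about 1° off the row, which is within its noise.
- **Bystanders:** the short canister, jigger and cellar shifted 0.17 px or less between the first and last top pictures. The tall one read 0.44 px, although nothing touched it.

**What disagreed or went wrong**
- The camera puts the canister 4–5 mm deeper than its neighbours. I put this down to camera error, because it cannot pass the rail.
- While it was being raised, the edge caught briefly under the finger (about 12 N), and rising freed it.
- The slide push met the canister with the finger's wider knuckle, not the tip.
- The last picture was refused by the 12-picture limit, so the final state was checked only numerically. The last view I saw, one move earlier, showed it upright in the row.

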